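# Eject a wear-debris slide and present its frosted end to the label reader

## Robot

A 6-joint arm with a two-finger parallel gripper is mounted at the origin on a cart in front of the work surface, level with it; the furniture and walls round the work are solid. World frame = base frame: x ahead of the robot, y to its left, z up, the work surface at z = 0. Lengths are in m, angles in rad, forces in N, time in s.
With the tool pointing down it reaches from about 0.35 to 0.725 m from the base axis. Payload 4.3 kg.
Tool frame: the origin (TCP) lies between the finger pads; the fingertips stand ctrl.tcp_to_tips ahead of it and the grasp point (between the pads) is the TCP (ctrl.tcp_to_tips is the distance from the TCP to the fingertips, in m); z points along the fingers, y is the line along which they close (so a half turn about z gives the same grasp; the last joint's range is limited). The gripper opens to 85 mm and grips with 20 to 120 N. Pads are 22 mm wide; open, the fingers measure 114 mm over their backs; the gripper's body (76 mm by 85 mm) begins 54 mm behind the grasp point. The pads swing forward as they close: fully open they stand 13 mm farther back than shut.
Start: joints at [1.236, 0.377, 0.081, 1.274, 0, 1.46], TCP at [0.128, 0.561, 0.25] pointing down, gripper open.
Joint ranges: [-2.72, 2.72], [-0.84, 1.66], [-1.02, 1.22], [-1.77, 2.12], [-1.37, 1.28], [-3.14, 3.14]. Speed limits (rad/s): [2.57, 2.57, 3.14, 3.14, 3.14, 3.14].

## Interface

Orientations are given as a unit quaternion [w, x, y, z].
In Python, from rig import ctrl gives the robot as it stands.
- The arm moves only by the shell command python3 -m pendant 'ROWS'. ROWS is a JSON object of lists of equal length, an entry for each row: "gripper": the closure, from 0 (fully open) to 1 (shut); "dp": the shift along the tool's x, y, z in m, a list of three; "angular": the turn, a rotation vector about the tool's x, y, z in degrees, a list of three. In form: {"gripper": [gripper, ...], "dp": [[tx, ty, tz], ...], "angular": [[wx, wy, wz], ...]}. A call has 1 to 8 rows; each row is the pose to reach, as a shift and turn from the pose commanded when the call began, along the tool's axes at that moment; what a row does not reach only later rows make up. A row lasts 1/10 s, in which the tool goes at most 50 mm and 8.59 degrees, less where a joint would pass 70% of its speed; a pose out of reach is approached as far as the arm can. A call with a gripper value outside its range is refused whole. The fingers move at their own pace and stop on an object; the grip force is fixed at half the most. Time passes only in rows, so rows that repeat a pose let the fingers close. It gives the time, the measured TCP pose, the force, the opening and the grip force at its end, in the units of the state.
- ctrl.get_state(): the state, without advancing time (a new reading comes with each control period).
- ctrl.get_image(name): name is "scene" or "top"; returns (picture, depth): 384x512x3 uint8, red, green, blue; 384x512 float32, m along the optical axis (not along the pixel's ray), 0 where there is no reading.
- ctrl.calibration(name): a dict with "intrinsics" (3x3 intrinsics, pixels), "world_from_camera" (4x4, takes a point from camera to world coordinates). Camera axes: x right, y down, z forward; pixel columns grow to the right and rows downward; lengths in m; the calibration is good to about 2 mm. A picture is of the moment at which its call begins. calibration takes no time and is no camera call.
- ctrl.job_done(): hands the job in; it is judged then, once.
Trained networks look in the newest picture that a camera, given by its name, has taken for a name from the list of things; names that differ only in an ending like _2 or _b are one class to them, and where a whole thing is asked for, a point or a joint stands for the part that bears it (a point fixed in the world has none). Each returns a list of dicts, best first, with "conf" (0 to 1); they miss things now and then, are a little off and sometimes report something else, mostly with a low value. They report only what shows in the picture. A call takes as long as a camera call.
- ctrl.look_for(name, camera): "box" ([left, top, right, bottom] in pixels, round what is visible of it).
- ctrl.masks_of(name, camera): "region" (384x512 bool, what is visible of it) and "box" ([left, top, right, bottom] in pixels, round what is visible of it).
- ctrl.tip_of(name, camera): "position" ([row, column] in pixels: a listed point, or the origin of a listed thing).
The state is a dict: "t": time; "q": joint angles; "qd": joint speeds; "joint_torque": joint torques, N m; "tcp_pos": TCP position; "eef_rot": TCP orientation; "wrist_force": force on the tool from outside, world axes, zero at the start; "moment": the same for the moment, N m; "grip_width": finger opening in m; "gripper_force": force on a finger pad.
Only numpy, scipy, OpenCV 4.12 (cv2) and the standard library are available. Lean on these libraries where they do the work, as an engineer would, in place of code of your own. Each camera call takes 0.05 s, during which the arm holds its last target. There are 200 camera calls.

## Task

The glass wear-debris slide sits flush in its nest: pick up the mallet, drive the brass ejector pin of the blue fixture fully home with the mallet head (not with the gripper) so that the slide rises, and set the mallet back down on the table. Then find the slide's frosted end by the small notch in one corner, take the slide out and hold it up, level and label side up, with the frosted end pointing at the label reader and its middle between the tips of the two orange prongs, touching nothing but the gripper. Finish while still holding it there, and leave the loose bearing, blue pliers and masking tape where they are.

Things in the scene. Friction and masses are not known exactly. Their poses are not given: they have to be found in the camera images.
- slide: Clear glass slide 110 x 40 x 8 mm, 60 g. Origin: centre of its underside; x along its length to the frosted end, z up out of the label face. White frosting covers the top of the last 38 mm at +x; a 7 x 7 mm notch is cut from the +x, -y corner. A faint dark round spot lies on the clear half. It starts label up in the nest's pocket, flush with its top, turned any way round.
- slide_label (a point): Middle of the frosted patch on the slide's top face, 36 mm from the slide's centre towards +x, 8 mm above the underside.
- nest: Grey metal frame, 137 x 67 x 8 mm, fixed on the fixture's turntable at any angle; its pocket takes the slide with 1.5 mm play all round. Origin: centre of its underside (26 mm above the table), at the turntable's centre. Its top is 34 mm above the table.
- fixture: Blue ejector fixture, fixed: base plate 180 x 270 x 20 mm (its x -90 to 90, y -165 to 105 mm), on it a round dark steel turntable 160 mm across, top 26 mm above the table. Origin: on the table below the turntable's centre. A steel guide boss (32 mm across, 55 mm high) with the ejector pin stands at 125 mm from that centre, towards the fixture's -y.
- pin_top (a point): Centre of the top of the brass ejector pin head, 18 mm across. It stands 75 mm above the table at the start and 61 mm when fully home; it moves straight down.
- eject_pin (a joint): Downward travel of the ejector pin, m: 0 at the start, 0.014 fully home at its stop. Stiff (5 N slowly, 8 N at 0.1 m/s), it stays where it is driven. A round lifter 32 mm across under the slide's middle rises as far as the pin goes down: at the end the slide's underside is about 6 mm above the nest's top, free to be gripped across its 40 mm width.
- mallet: Soft-face mallet, 0.35 kg, standing on its red face: upright head 40 mm across, 64 mm high (red face below, yellow above); wooden handle 22 mm wide, 24 mm high, level along the mallet's -x from 15 to 145 mm from the head's axis, centre line 32 mm above the red face. Origin: centre of the red face; z up along the head. Hold the handle close to the head, 50 to 60 mm from its axis.
- reader: Label reader, fixed: grey foot 100 x 130 mm, aluminium post, tilted black reading head with amber window about 0.2 to 0.26 m up, two orange prongs 84 mm apart pointing level towards the robot, 150 mm above the table. Origin: on the table, centre of the foot; x level, away from the robot, into the reader. The head reaches at most 45 mm in front of the origin.
- reader_aim (a point): Point midway between the tips of the two orange prongs, 150 mm above the table, 85 mm in front of the reader's origin (its -x). The middle of the frosted patch belongs here, the slide's x along the reader's x.
- bearing_1: Loose ball bearing, 52 mm across, 15 mm high, lying by; to be left alone. (A second such bearing nearby is fixed.) Origin: centre of its underside.
- pliers_2: Loose long nose pliers with blue handles, 70 x 168 x 17 mm; to be left alone. Origin: centre of the underside.
- tape_roll_masking: Loose roll of masking tape, 96 mm across, 26 mm high, towards the back; to be left alone. Origin: centre of its underside.

How it is judged:
On the way, in this order (a step that is already met when the one before it is completed fails the run):
1. the mallet is picked up (height (world z) of mallet above 0.04 m and contact force between the fingers and mallet above 1 N), for 0.2 s.
2. with the mallet in the gripper, the ejector pin is driven home (within 2 mm) (value of joint eject_pin above 0.012 m and contact force between the fingers and mallet above 1 N), for 0.1 s.
3. the mallet is set down on the table and let go (height (world z) of mallet below 0.03 m and contact force between the fingers and mallet below 0.1 N and contact force between mallet and fixture below 0.1 N and linear speed of mallet below 0.05 m/s), for 0.3 s.
At the end, for the whole second after the job is handed in: Pin still home (within 3 mm); mallet still on the table, let go; the gripper alone holds the slide at rest, label up and level within 0.2 rad, frosted end along the reader's x within 0.26 rad, middle of the frosted patch within 20 mm of midway between the prong tips (all of step 3 and value of joint eject_pin above 0.011 m and contact force between the fingers and slide above 1 N and contact force between slide and reader below 0.1 N and contact force between slide and mallet below 0.1 N and contact force between slide and fixture below 0.1 N and contact force between slide and nest below 0.1 N and distance between slide_label and reader_aim below 0.02 m and x of slide in the frame of reader_aim below -0.015 m and angle between the x axis of slide and the x axis of reader, either way round below 0.26 rad and angle between slide's own z axis and vertical below 0.2 rad and linear speed of slide below 0.03 m/s); the arm keeps its last pose, push and grip.
It fails at once if the gripper or arm presses on the fixture (more than 1 N) before the pin is home (value of joint eject_pin below 0.0115 m and contact force between any of the fingers, the arm and fixture above 1 N).
It fails at once if the mallet is dropped or thrown (moves faster than 0.6 m/s out of the gripper) (contact force between the fingers and mallet below 0.1 N and linear speed of mallet above 0.6 m/s).
It fails at once if the loose bearing, pliers or masking tape is moved by more than 30 mm (distance of any of bearing_1, pliers_2, tape_roll_masking from where it was at the start of the episode above 0.03 m).
It also fails if it takes over 54 s, if anything falls off the work surface, if the arm or the gripper's body presses on something with over 40 N, if the wrist force passes 120 N, or if a joint passes its speed limit or range.

## Working session

There is one attempt and no reset: what is moved stays moved. The work goes in short steps, Python scripts to look and compute and a shell command to move; the robot and the scene stay as the last step left them, time stands still between calls to the robot, and variables do not carry over. Pictures are saved under pics/ and viewed, at most 10 in all, crops included, and the job is handed in when it is done.

```bash
ls; mkdir -p pics; cat > h.py <<'E'
import numpy as np, cv2
from rig import ctrl
def snap(n, f=None):
    im,d=ctrl.get_image(n)
    if f: cv2.imwrite('pics/'+f, im[:,:,::-1])
    return im,d
def w(n,r,c,d=None,z=None):
    K=ctrl.calibration(n); T=np.array(K["world_from_camera"]); K=np.array(K["intrinsics"])
    ray=T[:3,:3]@np.linalg.inv(K)@np.array([c,r,1.]); o=T[:3,3]
    s=d if d is not None else (z-o[2])/ray[2]
    return o+ray*s
def px(n,p):
    K=ctrl.calibration(n); T=np.array(K["world_from_camera"]); K=np.array(K["intrinsics"])
    q=K@(T[:3,:3].T@(np.array(p)-T[:3,3])); return q[1]/q[2],q[0]/q[2]
E
python3 - <<'E'
from h import *
np.set_printoptions(precision=4,suppress=True)
s=ctrl.get_state(); print(s); print(ctrl.tcp_to_tips)
Z=dict(mallet=0,pin_top=.075,slide_label=.034,slide=.026,nest=.026,reader_aim=.15,reader=0,fixture=0,bearing_1=0,pliers_2=0,tape_roll_masking=0)
for n in ("top","scene"):
    im,d=snap(n,n+'0.png')
    for k,z in Z.items():
        for r in ctrl.tip_of(k,n)[:2]:
            p=r["position"]; print(n,k,round(r["conf"],2),np.round(p,1),w(n,*p,z=z))
E
```

```text
pics
{'t': 0.0, 'q': array([1.2357, 0.3781, 0.0797, 1.2744, 0.    , 1.4605]), 'qd': array([-0.0002, -0.0007,  0.0008,  0.0009,  0.0001, -0.0002]), 'joint_torque': array([  0.0003, -46.3606,  26.9874,   0.0208,   0.    ,   0.    ]), 'tcp_pos': array([0.128 , 0.56  , 0.2494]), 'eef_rot': array([-0.0002,  0.1122,  0.9937, -0.001 ]), 'wrist_force': array([-0.112 ,  0.5415,  0.0732]), 'moment': array([ 0.0117, -0.0151, -0.0009]), 'gripper_force': 0.0, 'grip_width': 0.0855366891075279}
0.019
top mallet 0.61 [226.4 357.7] [ 0.4814 -0.2962  0.    ]
top pin_top 0.71 [153.  347.1] [ 0.6939 -0.2607  0.075 ]
top pin_top 0.58 [203.  291.8] [ 0.5467 -0.0892  0.075 ]
top slide_label 0.87 [220.5 251.1] [0.5033 0.0306 0.034 ]
top slide 0.87 [210.3 246.9] [0.5356 0.0427 0.026 ]
top nest 0.79 [211.9 243.3] [0.5309 0.0537 0.026 ]
top nest 0.38 [169.2 145. ] [0.6724 0.3578 0.026 ]
top reader_aim 0.74 [164.1 142.6] [0.653  0.3258 0.15  ]
top reader 0.77 [169.  142.3] [0.6804 0.3747 0.    ]
top fixture 0.56 [212.9 250.2] [0.531  0.0332 0.    ]
top bearing_1 0.68 [251.1 157.9] [0.4203 0.317  0.    ]
top bea
[... 236 characters left out ...]
e mallet 0.7 [174.  328.1] [ 0.4725 -0.3001  0.    ]
scene pin_top 0.65 [173.1 223.2] [ 0.7424 -0.0588  0.075 ]
scene pin_top 0.42 [192.9 279.4] [ 0.547  -0.0755  0.075 ]
scene slide_label 0.86 [230.8 274.6] [0.503  0.0327 0.034 ]
scene slide 0.59 [229.6 264.8] [0.5333 0.0383 0.026 ]
scene nest 0.65 [232.7 262.2] [0.5343 0.0524 0.026 ]
scene reader 0.95 [296.6 153.2] [0.6929 0.3776 0.    ]
scene fixture 0.7 [237.1 263.4] [0.532  0.0478 0.    ]
scene bearing_1 0.86 [323.1 251.9] [0.42   0.3078 0.    ]
scene pliers_2 0.62 [152.8 267.3] [ 0.7043 -0.2858  0.    ]
scene tape_roll_masking 0.59 [173.6 223.1] [ 0.7839 -0.1169  0.    ]
scene tape_roll_masking 0.31 [235.7 262.5] [0.537  0.0445 0.    ]
```

View pics/top0.png

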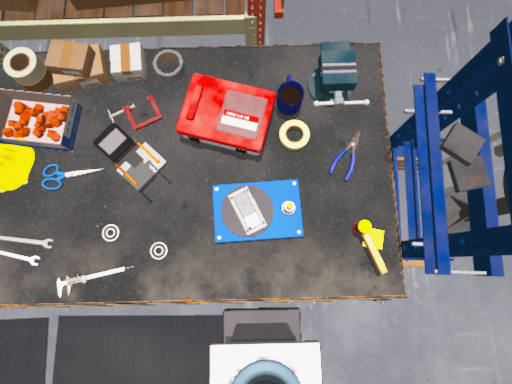

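View pics/scene0.png

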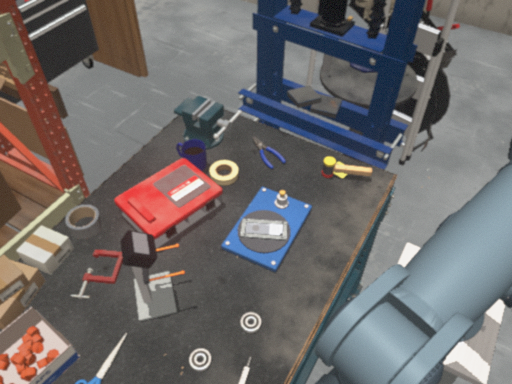

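```bash
python3 - <<'E'
from h import *
np.set_printoptions(precision=4,suppress=True)
im,d=snap("top"); im2,d2=snap("scene")
c=lambda I,x,y,w,h:cv2.resize(I[y:y+h,x:x+w],(400,300),interpolation=cv2.INTER_CUBIC)
out=np.vstack([np.hstack([c(im,205,170,104,78),c(im,335,205,80,60)]),np.hstack([c(im,85,110,104,78),c(im2,300,140,88,66)])])
cv2.imwrite('pics/c.png',out[:,:,::-1])
print(px("top",[.128,.561,.25]),px("top",[0,0,0]))
for k in ("mallet","slide","pin_top","fixture"):
  for n,D,I in (("top",d,im),("scene",d2,im2)):
    for m in ctrl.masks_of(k,n)[:1]:
        R=m["region"]&(D>0); rc=np.argwhere(R); P=np.array([w(n,r,cc,d=D[r,cc]) for r,cc in rc])
        print(n,k,round(m["conf"],2),m["box"],"min",P.min(0),"max",P.max(0),"med",np.median(P,0))
        if k=="mallet":
            z=P[:,2]
            for a,b in ((.055,.07),(.035,.052)):
                Q=P[(z>a)&(z<b)]
                if len(Q)>3:
                    ev,V=np.linalg.eigh(np.cov(Q[:,:2].T)); print(a,len(Q),Q.mean(0),Q.min(0),Q.max(0),V[:,1],ev)
# fixture dirs: blue plate
for n,I,D in(("top",im,d),("scene",im2,d2)):
    hsv=cv2.cvtColor(I,cv2.COLOR_RGB2HSV); b=(hsv[...,0]>100)&(hsv[...,0]<125)&(hsv[...,1]>150)&(D>0)
    P=np.array([w(n,r,cc,d=D[r,cc]) for r,cc in np.argwhere(b)])
    P=P[(abs(P[:,0]-.53)<.2)&(abs(P[:,1]-.03)<.22)&(abs(P[:,2]-.02)<.008)]
    print("plate",cv2.minAreaRect(P[:,:2].astype(np.float32)),P[:,2].mean())
    hsv_o=(hsv[...,0]>5)&(hsv[...,0]<18)&(hsv[...,1]>180)&(hsv[...,2]>150)&(D>0)
    P=np.array([w(n,r,cc,d=D[r,cc]) for r,cc in np.argwhere(hsv_o)])
    m=(abs(P[:,2]-.15)<.012)&(abs(P[:,0]-.65)<.15)&(abs(P[:,1]-.33)<.15); print("prongs");print(P[m])
E
```

```text
(np.float64(384.3731971200297), np.float64(12.716825365070823)) (np.float64(399.9452720883151), np.float64(265.99328784062817))
top mallet 0.88 [348.8, 219.9, 386.6, 275.0] min [ 0.3401 -0.3651 -0.0044] max [ 0.5034 -0.2789  0.0689] med [ 0.4366 -0.3141  0.0434]
0.055 155 [ 0.4771 -0.2977  0.0637] [ 0.4586 -0.3175  0.0551] [ 0.4966 -0.2789  0.0689] [-0.639   0.7692] [0.0001 0.0001]
0.035 356 [ 0.4034 -0.3257  0.0428] [ 0.3417 -0.3578  0.0351] [ 0.4905 -0.2805  0.0495] [-0.9211 -0.3893] [0.     0.0015]
scene mallet 0.67 [244.4, 223.0, 283.7, 239.1] min [0.481  0.0035 0.0274] max [0.5891 0.0846 0.0429] med [0.5346 0.0417 0.0349]
0.035 193 [0.5329 0.0434 0.0369] [0.481  0.005  0.0351] [0.5878 0.0846 0.0429] [-0.8815 -0.4721] [0.0001 0.001 ]
top slide 0.91 [231.7, 194.7, 262.9, 228.2] min [0.4834 0.0009 0.0234] max [0.5924 0.0784 0.0408] med [0.5358 0.0416 0.034 ]
scene slide 0.87 [247.4, 221.4, 284.0, 234.1] min [0.4829 0.0035 0.0274] max [0.5928 0.0783 0.0429] med [0.5335 0.0413 0.0349]Traceback (most recent call last):
  File "<stdin>", line 11, in <module>
  File "h.py", line 8, in w
    K=ctrl.calibration(n); T=np.array(K["world_from_camera"]); K=np.array(K["intrinsics"])
ValueError: time passes only in moves, steps and waits
```

View pics/c.png

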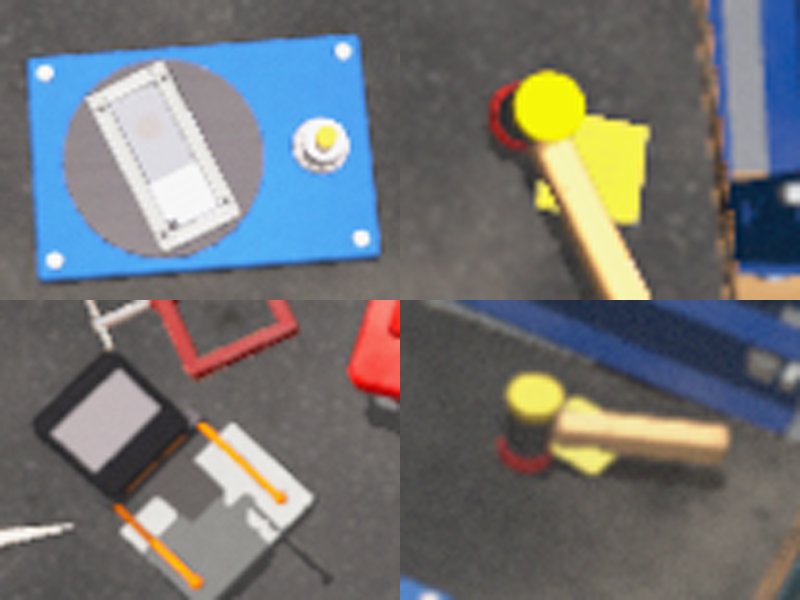

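```bash
cat > h.py <<'E'
import numpy as np, cv2
from rig import ctrl
np.set_printoptions(precision=4,suppress=True)
C={}
def cal(n):
    if n not in C:
        K=ctrl.calibration(n); C[n]=(np.array(K["intrinsics"]),np.array(K["world_from_camera"]))
    return C[n]
def snap(n, f=None):
    im,d=ctrl.get_image(n)
    if f: cv2.imwrite('pics/'+f, im[:,:,::-1])
    return im,d
def w(n,r,c,d=None,z=None):
    K,T=cal(n); ray=T[:3,:3]@np.linalg.inv(K)@np.array([c,r,1.]); o=T[:3,3]
    return o+ray*(d if d is not None else (z-o[2])/ray[2])
def cloud(n,D):   # HxWx3 world points
    K,T=cal(n); v,u=np.mgrid[:D.shape[0],:D.shape[1]]
    r=np.stack([u,v,np.ones_like(u)],-1)@np.linalg.inv(K).T@T[:3,:3].T
    return T[:3,3]+r*D[...,None]
def R():
    from scipy.spatial.transform import Rotation as Q
    q=ctrl.get_state()["eef_rot"]; return Q.from_quat([q[1],q[2],q[3],q[0]]).as_matrix()
def go(p,yd=None):  # dp for world target of TCP; yaw turn about tool z so that tool y lies along world direction yd
    s=ctrl.get_state(); M=R(); out=M.T@(np.array(p)-s["tcp_pos"]); a=None
    if yd is not None:
        v=M.T@np.array([*yd,0.]); a=np.degrees(np.arctan2(-v[0],v[1])); a=(a+90)%180-90
    print("tcp",s["tcp_pos"],"dp",out*1000,"mm turn z",a,"q",s["q"])
E
python3 - <<'E'
from h import *
for n in("top","scene"):
    I,D=snap(n); P=cloud(n,D); hsv=cv2.cvtColor(I,cv2.COLOR_RGB2HSV).astype(int); H,S,V=[hsv[...,i] for i in range(3)]
    near=(abs(P[...,0]-.53)<.2)&(abs(P[...,1]-.03)<.22)&(D>0)
    b=near&(H>98)&(H<125)&(S>150)&(abs(P[...,2]-.02)<.006)
    print(n,"plate",cv2.minAreaRect(P[b][:,:2].astype(np.float32)))
    q=near&(P[...,2]>.064)&(P[...,2]<.1)&(abs(P[...,0]-.53)<.1)&(abs(P[...,1]+.09)<.06); print("pin",P[q].mean(0),q.sum(),P[q].max(0))
    q=near&(P[...,2]>.045)&(P[...,2]<.062)&(abs(P[...,0]-.53)<.1)&(abs(P[...,1]+.09)<.06); print("boss",P[q].min(0),P[q].max(0))
    o=(H>5)&(H<20)&(S>170)&(V>150)&(abs(P[...,2]-.15)<.02)&(abs(P[...,0]-.66)<.15)&(abs(P[...,1]-.33)<.15)
    k,L=cv2.connectedComponents(o.astype(np.uint8))
    for i in range(1,k):
        Q=P[L==i]
        if len(Q)>8:
            e,v=np.linalg.eigh(np.cov(Q[:,:2].T)); print("prong",len(Q),Q.mean(0),"minx",Q[Q[:,0].argmin()],"maxx",Q[Q[:,0].argmax()],"dir",v[:,1],"px",np.argwhere(L==i).mean(0))
    q=near&(abs(P[...,2]-.034)<.004)&(S<60)&(V>140)&(abs(P[...,1]-.045)<.1)
    print("nest",cv2.minAreaRect(P[q][:,:2].astype(np.float32)))
s=ctrl.get_state()
dir=np.array([.9211,.3893]); print("mallet axis x", dir)
g=np.array([.4771,-.2977])-.055*dir; print("grasp",g)
E
```

```text
top plate ((0.5372010469436646, 0.012129172682762146), (0.17908042669296265, 0.2681550979614258), 2.8857030868530273)
pin [ 0.5423 -0.0826  0.0747] 31 [ 0.5502 -0.0749  0.079 ]
boss [ 0.5272 -0.0981  0.0468] [ 0.5568 -0.0677  0.0589]
prong 21 [0.6434 0.3873 0.1526] minx [0.622  0.3636 0.1536] maxx [0.6579 0.3997 0.1503] dir [0.6806 0.7326] px [167.7619 119.9048]
nest ((0.5811077356338501, 0.02163885533809662), (0.1460065245628357, 0.24872952699661255), 65.63594818115234)
scene plate ((0.5294673442840576, 0.012122467160224915), (0.15149721503257751, 0.23527824878692627), 0.18969376385211945)
pin [ 0.5395 -0.0806  0.0739] 32 [ 0.5471 -0.0731  0.0806]
boss [ 0.5249 -0.094   0.0458] [ 0.5562 -0.0664  0.0619]
prong 9 [0.5999 0.3453 0.1541] minx [0.5964 0.3447 0.1532] maxx [0.6051 0.3495 0.1527] dir [-0.754  -0.6569] px [272.3333 181.6667]
nest ((0.5203463435173035, 0.07784879207611084), (0.13950581848621368, 0.15586324036121368), 24.459819793701172)
mallet axis x [0.9211 0.3893]
grasp [ 0.4264 -0.3191]
```

```bash
python3 - <<'E'
from h import *
a=w("top",161.2,157.8,z=.152); b=w("top",183.6,136.2,z=.152); print(a,b,np.linalg.norm(a-b),(a+b)/2)
n=(b-a)/np.linalg.norm(b-a); print("reader x dir", n, "perp",(n[1],-n[0]))
print(R())
go([.42,.12,.25],[-.3893,.9211]); go([.4264,-.3191,.12]); 
E
```

```text
[0.6597 0.2834 0.152 ] [0.5977 0.3406 0.152 ] 0.08433210751664263 [0.6287 0.312  0.152 ]
reader x dir [-0.7351  0.6779  0.    ] perp (np.float64(0.6779048492384295), np.float64(0.7351496550900518))
[[-0.9748  0.2229  0.0001]
 [ 0.2229  0.9748  0.0001]
 [-0.0001  0.0001 -1.    ]]
tcp [0.1282 0.5606 0.2503] dp [-382.6823 -364.4588    0.2954] mm turn z -35.78939553082049 q [ 1.2357  0.3773  0.081   1.2744 -0.      1.4605]
tcp [0.1282 0.5606 0.2503] dp [-486.781  -791.1029  130.2493] mm turn z None q [ 1.2357  0.3773  0.081   1.2744 -0.      1.4605]
```

```bash
python3 -m pendant '{"gripper":[0,0,0,0,0,0,0,0],"dp":[[-0.036,-0.034,0],[-0.072,-0.068,0],[-0.108,-0.102,0],[-0.144,-0.136,0],[-0.18,-0.17,0],[-0.216,-0.204,0],[-0.252,-0.238,0],[-0.288,-0.272,0]],"angular":[[0,0,-5],[0,0,-10],[0,0,-15],[0,0,-20],[0,0,-25],[0,0,-30],[0,0,-35.8],[0,0,-35.8]]}'
python3 -c "
from h import *
go([.4264,-.3191,.12],[-.3893,.9211]); print(R())"
```

```text
t: 2.55
tcp_pos: [0.3491, 0.2295, 0.2506]
eef_rot: [0.001, -0.2, 0.98, 0.0]
wrist_force: [0.8, 0.5, 0.2]
grip_width: 0.0852
gripper_force: 0.0
tcp [0.3491 0.2295 0.2506] dp [ 143.6154 -535.1535  130.3858] mm turn z 0.11734032907919811 q [ 0.4294  0.0593 -0.3247  1.1856  0.0001  0.0275]
[[-0.9203 -0.3912  0.001 ]
 [-0.3912  0.9203  0.0006]
 [-0.0012  0.0002 -1.    ]]
```

```bash
python3 -m pendant '{"gripper":[0,0,0,0,0,0,0,0],"dp":[[0.012,-0.045,0],[0.024,-0.09,0],[0.036,-0.135,0],[0.048,-0.18,0],[0.06,-0.225,0.01],[0.072,-0.27,0.02],[0.084,-0.315,0.03],[0.096,-0.36,0.04]],"angular":[[0,0,0],[0,0,0],[0,0,0],[0,0,0],[0,0,0],[0,0,0],[0,0,0],[0,0,0]]}' && python3 -m pendant '{"gripper":[0,0,0,0,0,0,0],"dp":[[0.012,-0.045,0.02],[0.024,-0.09,0.03],[0.036,-0.135,0.05],[0.048,-0.175,0.08],[0.048,-0.175,0.09],[0.048,-0.175,0.09],[0.048,-0.175,0.09]],"angular":[[0,0,0],[0,0,0],[0,0,0],[0,0,0],[0,0,0],[0,0,0],[0,0,0]]}'
python3 - <<'E'
from h import *
for n in ("top","scene"):
    I,D=snap(n,n+'1.png'); P=cloud(n,D); x=(abs(P[...,0]-.42)<.1)&(abs(P[...,1]+.31)<.07)&(D>0)
    hsv=cv2.cvtColor(I,cv2.COLOR_RGB2HSV).astype(int)
    q=x&(abs(P[...,2]-.064)<.004)&(hsv[...,0]>22)&(hsv[...,0]<35)&(hsv[...,1]>150); print(n,"head",P[q].min(0),P[q].max(0),q.sum())
    q=x&(abs(P[...,2]-.044)<.004)&(hsv[...,0]<25)&(hsv[...,0]>8); 
    if q.sum()>5: print("handle",cv2.minAreaRect(P[q][:,:2].astype(np.float32)),q.sum(),P[q].mean(0))
go([.4264,-.3191,.034],[-.3893,.9211])
E
```

```text
t: 3.35
tcp_pos: [0.4001, -0.1398, 0.2102]
eef_rot: [0.001, -0.198, 0.98, -0.0]
wrist_force: [0.3, 0.9, -0.2]
grip_width: 0.0852
gripper_force: 0.0
t: 4.05
tcp_pos: [0.4237, -0.3163, 0.1205]
eef_rot: [-0.0, -0.199, 0.98, 0.001]
wrist_force: [0.2, 0.2, -0.2]
grip_width: 0.0855
gripper_force: 0.0
top head [ 0.4587 -0.3162  0.0601] [ 0.4967 -0.2785  0.068 ] 144
handle ((0.41501134634017944, -0.3197987377643585), (0.15740056335926056, 0.02237814851105213), 23.928970336914062) 145 [ 0.3756 -0.3375  0.0434]
scene head [ 0.4578 -0.3128  0.0608] [ 0.4939 -0.2752  0.0676] 23
handle ((0.4154870808124542, -0.32074159383773804), (0.16059137880802155, 0.02825482003390789), 22.734683990478516) 164 [ 0.3999 -0.3246  0.044 ]
tcp [ 0.4245 -0.3166  0.1215] dp [-0.7284 -2.9241 87.5042] mm turn z 0.10125451318302225 q [-0.7609  0.3609 -0.289   0.9197  0.0003 -1.1625]
```

View pics/scene1.png

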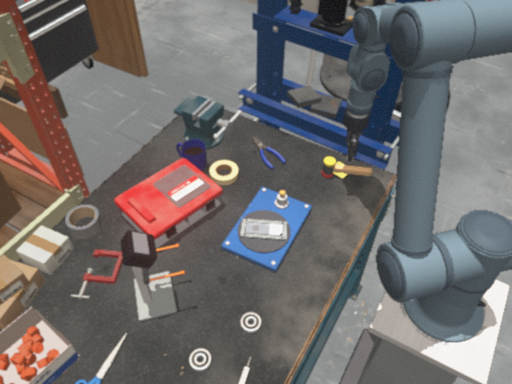

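```bash
python3 -m pendant '{"gripper":[0,0,0,0,1,1,1,1],"dp":[[-0.001,-0.003,0.03],[-0.001,-0.003,0.06],[-0.001,-0.003,0.087],[-0.001,-0.003,0.087],[-0.001,-0.003,0.087],[-0.001,-0.003,0.087],[-0.001,-0.003,0.087],[-0.001,-0.003,0.087]],"angular":[[0,0,0],[0,0,0],[0,0,0],[0,0,0],[0,0,0],[0,0,0],[0,0,0],[0,0,0]]}' && python3 -m pendant '{"gripper":[1,1,1],"dp":[[0,0,0],[0,0,0],[0,0,0]],"angular":[[0,0,0],[0,0,0],[0,0,0]]}'; python3 -c "
from h import *
go([.42,-.31,.14])"
```

```text
t: 4.95
tcp_pos: [0.427, -0.3207, 0.0346]
eef_rot: [0.001, -0.199, 0.98, -0.001]
wrist_force: [-0.1, 0.1, 0.2]
grip_width: 0.028
gripper_force: 0.0
t: 5.25
tcp_pos: [0.4267, -0.3204, 0.0344]
eef_rot: [0.001, -0.199, 0.98, -0.001]
wrist_force: [-1.3, 1.7, 6.0]
grip_width: 0.0211
gripper_force: 61.8
tcp [ 0.4267 -0.3204  0.0344] dp [   1.9623   12.0598 -105.6269] mm turn z None q [-0.7633  0.4621 -0.3911  0.7161  0.0005 -1.1633]
```

```bash
python3 -m pendant '{"gripper":[1,1,1,1,1,1],"dp":[[0,0,-0.02],[0,0,-0.045],[0,0,-0.075],[0,0,-0.1],[0,0,-0.106],[0,0,-0.106]],"angular":[[0,0,0],[0,0,0],[0,0,0],[0,0,0],[0,0,0],[0,0,0]]}'
python3 -c "
from h import *
go([.4917,-.1061,.14])
I,D=snap('scene'); cv2.imwrite('pics/s2.png',cv2.resize(I[110:210,270:400],(650,500))[:,:,::-1])"
```

```text
t: 5.85
tcp_pos: [0.4264, -0.3204, 0.1396]
eef_rot: [0.0, -0.199, 0.98, -0.001]
wrist_force: [-0.2, -0.7, -3.5]
grip_width: 0.0213
gripper_force: 60.5
tcp [ 0.4264 -0.3204  0.1396] dp [-143.5877  171.9601   -0.5713] mm turn z None q [-0.7633  0.3522 -0.2507  0.9665 -0.0001 -1.1632]
```

View pics/s2.png

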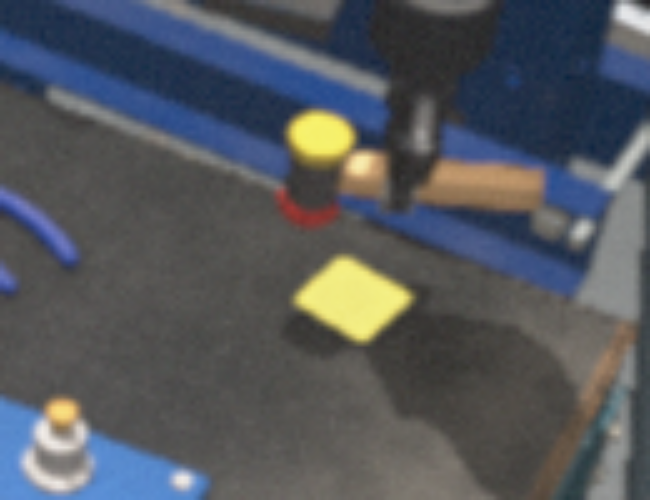

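The mallet is lifted level in the grip, with the red face down at about (310,215) in this crop. The pin stands at (62,410). Next I move over the pin.

```bash
python3 -m pendant '{"gripper":[1,1,1,1,1,1,1,1],"dp":[[-0.02,0.024,0],[-0.048,0.057,0],[-0.076,0.091,0],[-0.104,0.125,0],[-0.13,0.156,0],[-0.144,0.172,0],[-0.144,0.172,0],[-0.144,0.172,0]],"angular":[[0,0,0],[0,0,0],[0,0,0],[0,0,0],[0,0,0],[0,0,0],[0,0,0],[0,0,0]]}'
python3 - <<'E'
from h import *
for n in ("top","scene"):
    I,D=snap(n); P=cloud(n,D); hsv=cv2.cvtColor(I,cv2.COLOR_RGB2HSV).astype(int)
    q=(D>0)&(abs(P[...,0]-.54)<.05)&(abs(P[...,1]+.08)<.05)&(P[...,2]>.145)&(P[...,2]<.19)&(hsv[...,0]>22)&(hsv[...,0]<35)&(hsv[...,1]>150)
    if q.sum(): print(n,q.sum(),P[q].min(0),P[q].max(0),P[q].mean(0))
go([.4917,-.1061,.093])
E
```

```text
t: 6.7
tcp_pos: [0.4905, -0.1048, 0.1375]
eef_rot: [-0.002, -0.199, 0.98, 0.001]
wrist_force: [0.5, -0.3, -4.2]
grip_width: 0.021
gripper_force: 60.6
top 126 [ 0.5219 -0.0993  0.1468] [ 0.5565 -0.0644  0.173 ] [ 0.5409 -0.0796  0.1663]
scene 19 [ 0.5196 -0.0822  0.1638] [ 0.5555 -0.0625  0.1707] [ 0.534  -0.0695  0.1673]
tcp [ 0.4908 -0.106   0.1381] dp [-0.8634 -0.534  45.1353] mm turn z None q [-0.3388  0.2984 -0.3327  0.9418 -0.0004 -0.7379]
```

```bash
python3 -m pendant '{"gripper":[1,1,1,1,1,1,1,1],"dp":[[0,0,0.012],[0,0,0.022],[0,0,0.027],[0,0,0.031],[0,0,0.035],[0,0,0.038],[0,0,0.041],[0,0,0.041]],"angular":[[0,0,0],[0,0,0],[0,0,0],[0,0,0],[0,0,0],[0,0,0],[0,0,0],[0,0,0]]}'
python3 -m pendant '{"gripper":[1,1,1],"dp":[[0,0,0.001],[0,0,0.002],[0,0,0.002]],"angular":[[0,0,0],[0,0,0],[0,0,0]]}'
python3 - <<'E'
from h import *
I,D=snap("scene"); P=cloud("scene",D); cv2.imwrite('pics/s3.png',cv2.resize(I[150:270,200:350],(750,600))[:,:,::-1])
I,D=snap("top");P=cloud("top",D)
q=(D>0)&(np.hypot(P[...,0]-.5357,P[...,1]-.0421)<.016); print("slide mid z",np.median(P[q][:,2]))
E
```

```text
t: 7.6
tcp_pos: [0.4919, -0.1055, 0.0981]
eef_rot: [0.0, -0.199, 0.98, -0.0]
wrist_force: [-1.2, -1.3, -2.0]
grip_width: 0.0209
gripper_force: 61.0
t: 7.9
tcp_pos: [0.4922, -0.1055, 0.0965]
eef_rot: [0.0, -0.199, 0.98, -0.0]
wrist_force: [-3.1, -0.2, 1.2]
grip_width: 0.021
gripper_force: 61.4
slide mid z 0.047398293524292257
```

View pics/s3.png

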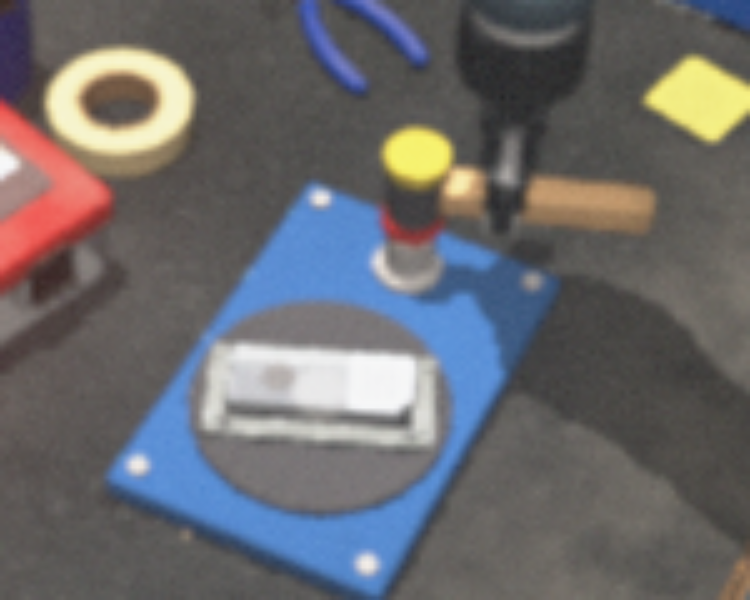

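```bash
python3 -m pendant '{"gripper":[1,1,1,1],"dp":[[0,0,0.001],[0,0,0.002],[0,0,0.003],[0,0,0.003]],"angular":[[0,0,0],[0,0,0],[0,0,0],[0,0,0]]}'
python3 - <<'E'
from h import *
I,D=snap("top");P=cloud("top",D)
q=(D>0)&(np.hypot(P[...,0]-.5357,P[...,1]-.0421)<.016); print("slide mid z",np.median(P[q][:,2]))
E
```

```text
t: 8.4
tcp_pos: [0.492, -0.1057, 0.0948]
eef_rot: [0.001, -0.199, 0.98, -0.0]
wrist_force: [-7.8, -0.4, 12.9]
grip_width: 0.021
gripper_force: 63.3
slide mid z 0.04807262862945327
```

```bash
python3 -m pendant '{"gripper":[1,1,1,1,1,1,1,1],"dp":[[0,0,-0.01],[0,0,-0.03],[0,0,-0.045],[0.02,-0.024,-0.045],[0.05,-0.06,-0.045],[0.08,-0.096,-0.045],[0.11,-0.132,-0.045],[0.144,-0.172,-0.045]],"angular":[[0,0,0],[0,0,0],[0,0,0],[0,0,0],[0,0,0],[0,0,0],[0,0,0],[0,0,0]]}' && python3 -m pendant '{"gripper":[1,1,1,1,1,1,1,1],"dp":[[0,0,0],[0,0,0.02],[0,0,0.05],[0,0,0.075],[0,0,0.09],[0,0,0.096],[0,0,0.098],[0,0,0.098]],"angular":[[0,0,0],[0,0,0],[0,0,0],[0,0,0],[0,0,0],[0,0,0],[0,0,0],[0,0,0]]}'
python3 -c "
from h import *
go([.4267,-.3204,.0344])
I,D=snap('scene'); cv2.imwrite('pics/s4.png',cv2.resize(I[130:210,280:400],(660,440))[:,:,::-1])"
```

```text
t: 9.25
tcp_pos: [0.4264, -0.319, 0.138]
eef_rot: [0.0, -0.199, 0.98, 0.0]
wrist_force: [0.6, -0.8, -3.5]
grip_width: 0.0211
gripper_force: 60.6
t: 10.05
tcp_pos: [0.4274, -0.3178, 0.0406]
eef_rot: [0.0, -0.199, 0.98, -0.0]
wrist_force: [-0.5, -0.2, -3.5]
grip_width: 0.0213
gripper_force: 60.6
tcp [ 0.4274 -0.3178  0.0406] dp [ 1.6478 -2.1648  6.2503] mm turn z None q [-0.7586  0.4532 -0.386   0.7309  0.0002 -1.1588]
```

View pics/s4.png

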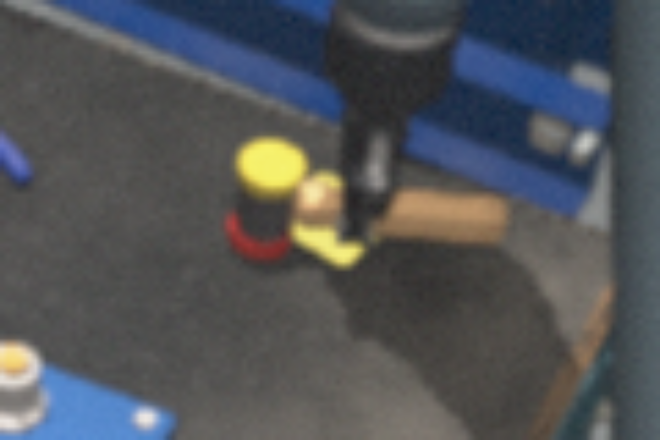

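The mallet is level, just above the table at about (268,250), and the pin stays down at (18,357). I lower it until it touches, then release.

```bash
python3 -m pendant '{"gripper":[1,1,1,1],"dp":[[0,0,0.002],[0,0,0.004],[0,0,0.006],[0,0,0.006]],"angular":[[0,0,0],[0,0,0],[0,0,0],[0,0,0]]}' && python3 -m pendant '{"gripper":[0.5,0.3,0,0,0,0,0,0],"dp":[[0,0,0],[0,0,0],[0,0,0],[0,0,0],[0,0,0],[0,0,0],[0,0,0],[0,0,0]],"angular":[[0,0,0],[0,0,0],[0,0,0],[0,0,0],[0,0,0],[0,0,0],[0,0,0],[0,0,0]]}' && python3 -m pendant '{"gripper":[0,0,0,0,0,0,0],"dp":[[0,0,0],[0,0,0],[0,0,-0.03],[0,0,-0.07],[0,0,-0.11],[0,0,-0.15],[0,0,-0.15]],"angular":[[0,0,0],[0,0,0],[0,0,0],[0,0,0],[0,0,0],[0,0,0],[0,0,0]]}'
python3 - <<'E'
from h import *
I,D=snap("top");P=cloud("top",D); hsv=cv2.cvtColor(I,cv2.COLOR_RGB2HSV).astype(int)
q=(D>0)&(abs(P[...,2]-.048)<.004)&(abs(P[...,0]-.5357)<.08)&(abs(P[...,1]-.0421)<.08)
(c,s,a)=cv2.minAreaRect(P[q][:,:2].astype(np.float32)); print("slide",c,s,a,q.sum(),P[q].mean(0))
f=q&(hsv[...,2]>225)&(hsv[...,1]<25); print("frost",P[f].mean(0),f.sum())
e,V=np.linalg.eigh(np.cov(P[q][:,:2].T)); print(V[:,1])
q=(D>0)&(abs(P[...,0]-.45)<.1)&(abs(P[...,1]+.31)<.06)&(P[...,2]>.057)&(P[...,2]<.075);print("mallet top",P[q].min(0),P[q].max(0))
E
```

```text
t: 10.5
tcp_pos: [0.4271, -0.3179, 0.0347]
eef_rot: [0.0, -0.199, 0.98, -0.0]
wrist_force: [-1.2, 0.2, -2.0]
grip_width: 0.021
gripper_force: 61.2
t: 11.3
tcp_pos: [0.4269, -0.3176, 0.0342]
eef_rot: [0.0, -0.199, 0.98, 0.0]
wrist_force: [0.5, 0.7, 0.5]
grip_width: 0.0854
gripper_force: 0.0
t: 12.0
tcp_pos: [0.4297, -0.3203, 0.1903]
eef_rot: [0.003, -0.199, 0.98, -0.004]
wrist_force: [0.5, -0.3, 0.4]
grip_width: 0.0853
gripper_force: 0.0
slide (0.5364377498626709, 0.04108663648366928) (0.10931180417537689, 0.038994498550891876) 25.23213005065918 467 [0.5365 0.0411 0.0483]
frost [0.5363 0.041  0.0483] 465
[-0.9008 -0.4343]
mallet top [ 0.4588 -0.3142  0.0579] [ 0.4971 -0.2765  0.0689]
```

```bash
python3 -c "
from h import *
go([.5364,.0411,.13],[-.4285,.9035])"
```

```text
tcp [ 0.4287 -0.3193  0.1875] dp [-239.4115  290.3884   56.2912] mm turn z -2.4509610901290984 q [-0.759   0.3162 -0.1719  1.0756  0.0001 -1.159 ]
```

```bash
python3 -m pendant '{"gripper":[0,0,0,0,0,0,0,0],"dp":[[-0.027,0.033,0],[-0.054,0.066,0],[-0.081,0.099,0],[-0.109,0.132,0],[-0.136,0.165,0],[-0.163,0.198,0],[-0.19,0.231,0],[-0.217,0.264,0]],"angular":[[0,0,-0.5],[0,0,-1],[0,0,-1.5],[0,0,-2],[0,0,-2.5],[0,0,-2.5],[0,0,-2.5],[0,0,-2.5]]}' && python3 -m pendant '{"gripper":[0,0,0,0],"dp":[[-0.021,0.027,0.03],[-0.021,0.027,0.057],[-0.021,0.027,0.057],[-0.021,0.027,0.057]],"angular":[[0,0,0],[0,0,0],[0,0,0],[0,0,0]]}'
python3 -c "
from h import *
go([.5364,.0411,.054],[-.4285,.9035])"
```

```text
t: 12.85
tcp_pos: [0.5231, 0.0119, 0.1825]
eef_rot: [-0.001, -0.22, 0.975, 0.0]
wrist_force: [1.2, -0.8, 0.1]
grip_width: 0.0854
gripper_force: 0.0
t: 13.25
tcp_pos: [0.5297, 0.0433, 0.1261]
eef_rot: [-0.002, -0.22, 0.976, 0.0]
wrist_force: [0.7, 0.6, -0.1]
grip_width: 0.0848
gripper_force: 0.0
tcp [0.5297 0.0433 0.1261] dp [-5.306  -4.978  72.0882] mm turn z 0.038309308458110536 q [-0.0377  0.3642 -0.2709  0.9395 -0.0001 -0.4812]
```

```bash
python3 -m pendant '{"gripper":[0,0,0,0,0,0],"dp":[[-0.005,-0.005,0.02],[-0.005,-0.005,0.04],[-0.005,-0.005,0.06],[-0.005,-0.005,0.072],[-0.005,-0.005,0.072],[-0.005,-0.005,0.072]],"angular":[[0,0,0],[0,0,0],[0,0,0],[0,0,0],[0,0,0],[0,0,0]]}' && python3 -m pendant '{"gripper":[0.25,0.4,0.5,0.6,1,1,1,1],"dp":[[0,0,0],[0,0,0],[0,0,0],[0,0,0],[0,0,0],[0,0,0],[0,0,0],[0,0,0]],"angular":[[0,0,0],[0,0,0],[0,0,0],[0,0,0],[0,0,0],[0,0,0],[0,0,0],[0,0,0]]}'
python3 -c "
from h import *
go([.5364,.0411,.054],[-.4285,.9035])
I,D=snap('scene'); cv2.imwrite('pics/s5.png',cv2.resize(I[180:270,205:325],(800,600))[:,:,::-1])"
```

```text
t: 13.85
tcp_pos: [0.5385, 0.0406, 0.0562]
eef_rot: [0.001, -0.22, 0.976, -0.0]
wrist_force: [-0.4, -0.2, 0.6]
grip_width: 0.0853
gripper_force: 0.0
t: 14.65
tcp_pos: [0.5384, 0.0412, 0.0556]
eef_rot: [0.001, -0.22, 0.975, 0.0]
wrist_force: [0.5, 0.5, 4.3]
grip_width: 0.0378
gripper_force: 62.7
tcp [0.5384 0.0412 0.0556] dp [1.8723 0.8132 1.6092] mm turn z 0.048681232803019725 q [-0.0413  0.4474 -0.3484  0.774   0.0003 -0.485 ]
```

View pics/s5.png

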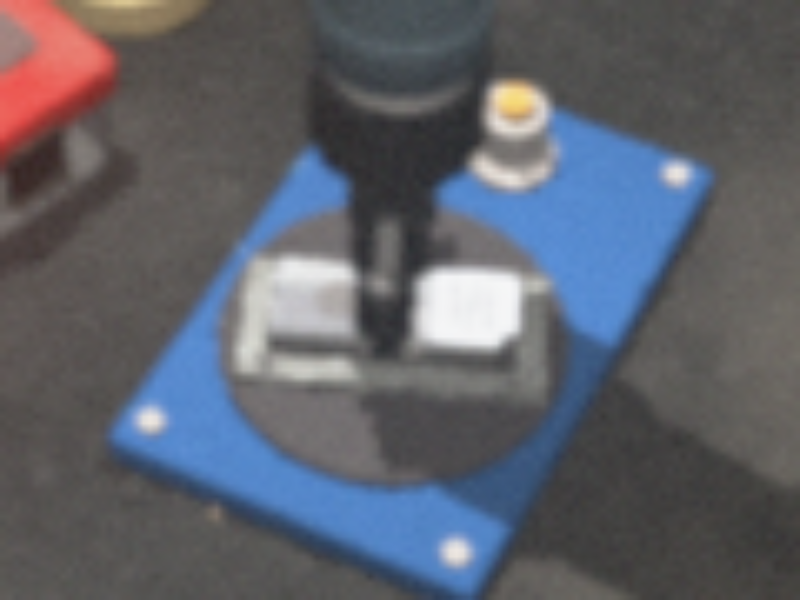

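```bash
python3 -m pendant '{"gripper":[1,1,1,1,1,1,1,1],"dp":[[0,0,-0.005],[0,0,-0.015],[0,0,-0.035],[0,0,-0.06],[0,0,-0.09],[0,0,-0.12],[0,0,-0.125],[0,0,-0.125]],"angular":[[0,0,0],[0,0,0],[0,0,0],[0,0,0],[0,0,0],[0,0,0],[0,0,0],[0,0,0]]}'
python3 -c "
from h import *
go([.535,.2107,.1780],[-.735,.678]);I,D=snap('scene'); cv2.imwrite('pics/s6.png',cv2.resize(I[150:240,205:325],(600,450))[:,:,::-1])"
```

```text
t: 15.5
tcp_pos: [0.5387, 0.041, 0.1814]
eef_rot: [0.001, -0.22, 0.975, -0.0]
wrist_force: [-0.5, 0.4, -1.7]
grip_width: 0.0384
gripper_force: 62.2
tcp [0.5387 0.041  0.1814] dp [-69.4873 154.8779   3.3751] mm turn z -21.89051754482368 q [-0.0415  0.3347 -0.1617  1.0719 -0.0001 -0.4851]
```

View pics/s6.png

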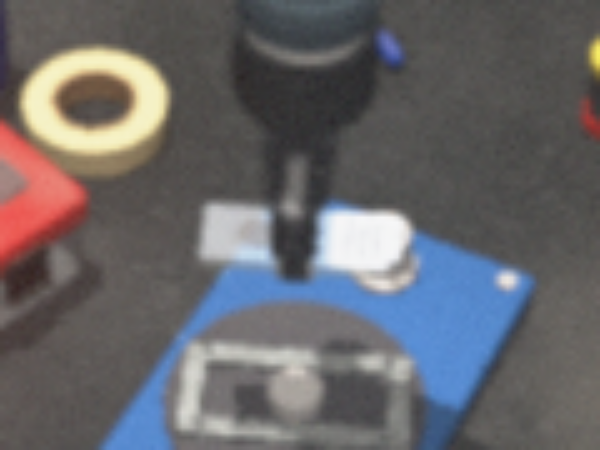

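```bash
python3 -m pendant '{"gripper":[1,1,1,1,1,1,1,1],"dp":[[-0.005,0.01,0],[-0.014,0.03,0],[-0.023,0.05,0],[-0.032,0.07,0],[-0.041,0.09,0],[-0.05,0.11,0],[-0.06,0.133,0],[-0.07,0.155,0]],"angular":[[0,0,8],[0,0,16],[0,0,24],[0,0,32],[0,0,40],[0,0,48],[0,0,56],[0,0,64]]}' && python3 -m pendant '{"gripper":[1,1,1,1,1,1,1,1],"dp":[[0,0,0],[0,0,0],[0,0,0],[0,0,0],[0,0,0],[0,0,0],[0,0,0],[0,0,0]],"angular":[[0,0,8],[0,0,16],[0,0,24],[0,0,32],[0,0,40],[0,0,48],[0,0,56],[0,0,64]]}' && python3 -m pendant '{"gripper":[1,1,1,1,1],"dp":[[0,0,0],[0,0,0],[0,0,0],[0,0,0],[0,0,0]],"angular":[[0,0,8],[0,0,16],[0,0,24],[0,0,30],[0,0,30]]}'
python3 - <<'E'
from h import *
go([.603,.284,.158],[-.735,.678])
I,D=snap("top");P=cloud("top",D); hsv=cv2.cvtColor(I,cv2.COLOR_RGB2HSV).astype(int)
q=(D>0)&(abs(P[...,2]-.171)<.006)&(np.hypot(P[...,0]-.535,P[...,1]-.21)<.09)
print(q.sum(),cv2.minAreaRect(P[q][:,:2].astype(np.float32)),P[q].mean(0))
cv2.imwrite('pics/t7.png',cv2.resize(I[110:230,80:240],(800,600))[:,:,::-1])
E
```

```text
t: 16.35
tcp_pos: [0.533, 0.2116, 0.178]
eef_rot: [-0.002, 0.333, 0.943, -0.001]
wrist_force: [0.7, 0.2, -0.6]
grip_width: 0.0379
gripper_force: 62.2
t: 17.15
tcp_pos: [0.5332, 0.2106, 0.1779]
eef_rot: [-0.001, 0.782, 0.623, -0.002]
wrist_force: [-0.2, -0.4, -1.3]
grip_width: 0.0381
gripper_force: 62.2
t: 17.65
tcp_pos: [0.5332, 0.2107, 0.1781]
eef_rot: [-0.0, 0.916, 0.402, -0.002]
wrist_force: [-0.3, 0.7, -0.4]
grip_width: 0.0383
gripper_force: 62.2
tcp [0.5332 0.2107 0.1781] dp [101.2404   1.8311  19.7784] mm turn z 0.12141337303441446 q [ 0.2656  0.4062 -0.0645  1.1041  0.      2.5794]
295 ((0.5151786804199219, 0.18847258388996124), (0.049886852502822876, 0.06401613354682922), 50.794219970703125) [0.5147 0.1892 0.17  ]
```

View pics/t7.png

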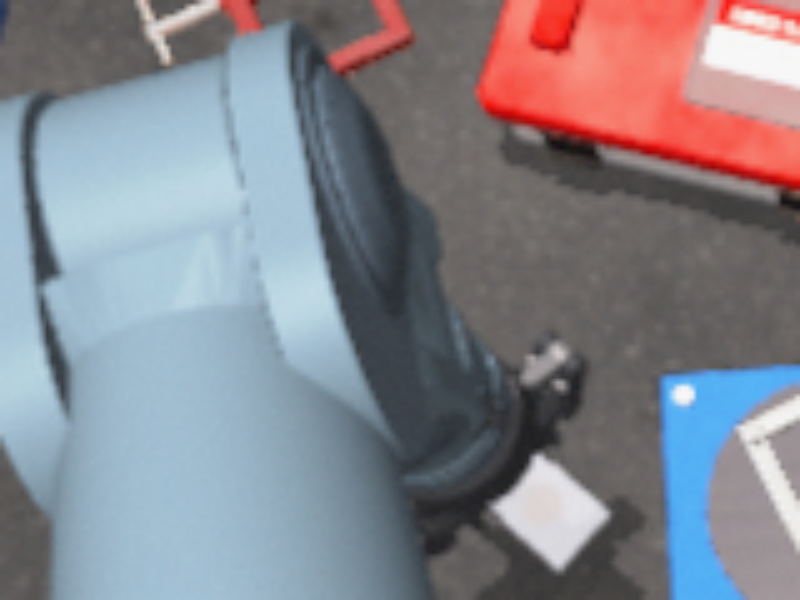

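```bash
python3 - <<'E'
from h import *
I,D=snap("scene");P=cloud("scene",D)
hsv=cv2.cvtColor(I,cv2.COLOR_RGB2HSV).astype(int)
t=np.array([.533,.211]); u=np.array([.678,.735]); v=np.array([-.735,.678])
d=P[...,:2]-t; a=d@u; b=d@v
print("along reader x (a) / lateral (b) bins: min/max z of points above .19 (scene), count")
for n in("scene","top"):
    if n=="top": I,D=snap("top");P=cloud("top",D); d=P[...,:2]-t; a=d@u; b=d@v
    for a0 in np.arange(-.1,.26,.04):
        row=[]
        for b0 in np.arange(-.14,.2,.04):
            q=(D>0)&(a>=a0)&(a<a0+.04)&(b>=b0)&(b<b0+.04)&(P[...,2]>.1)
            row.append(f"{P[q][:,2].min():.2f}/{P[q][:,2].max():.2f}" if q.sum()>2 else "   -     ")
        print(n,f"{a0:.2f}",*row)
E
```

```text
along reader x (a) / lateral (b) bins: min/max z of points above .19 (scene), count
scene -0.10    -         -         -      0.66/0.67 0.67/0.69 0.60/0.69 0.62/0.69    -         -     
scene -0.06    -         -      0.17/0.66 0.16/0.67 0.17/0.68 0.58/0.67    -         -         -     
scene -0.02    -         -      0.17/0.66 0.16/0.66 0.16/0.67 0.24/0.67    -         -         -     
scene 0.02    -         -      0.62/0.64 0.16/0.66 0.16/0.66    -         -         -         -     
scene 0.06    -         -         -      0.59/0.63    -         -         -         -         -     
scene 0.10    -         -      0.15/0.16    -      0.15/0.15    -         -         -         -     
scene 0.14    -         -      0.15/0.16    -      0.15/0.16    -         -         -         -     
scene 0.18    -         -      0.15/0.25 0.22/0.25 0.15/0.25    -         -         -         -     
scene 0.22    -         -      0.24/0.26 0.10/0.27 0.14/0.26    -         -         -         -     
top -0.10    -         -         -      0.58/0.67 0.67/0.69 0.66/0.69 0.67/0.68    -         -     
top -0.06    -         -      0.16/0.66 0.16/0.67 0.30/0.68 0.64/0.67    -         -         -     
top -0.02    -      0.25/0.63 0.17/0.66 0.17/0.66 0.17/0.67 0.66/0.66    -         -         -     
top 0.02    -         -      0.63/0.64 0.62/0.66 0.65/0.66    -         -         -         -     
top 0.06    -         -         -         -         -         -         -         -         -     
top 0.10    -         -         -         -         -         -         -         -         -     
top 0.14    -         -         -         -         -         -         -         -         -     
top 0.18    -         -         -         -         -         -         -         -         -     
top 0.22    -         -         -         -         -         -         -         -         -
```

```bash
python3 -m pendant '{"gripper":[1,1,1,1,1,1,1,1],"dp":[[0,0,0.01],[0.01,0.001,0.02],[0.03,0.002,0.02],[0.05,0.002,0.02],[0.07,0.002,0.02],[0.09,0.002,0.02],[0.1,0.002,0.02],[0.1,0.002,0.02]],"angular":[[0,0,0],[0,0,0],[0,0,0],[0,0,0],[0,0,0],[0,0,0],[0,0,0],[0,0,0]]}' && python3 -m pendant '{"gripper":[1,1,1],"dp":[[0,0,0],[0,0,0],[0,0,0]],"angular":[[0,0,0],[0,0,0],[0,0,0]]}'
python3 - <<'E'
from h import *
go([.603,.284,.158],[-.735,.678])
u=np.array([.678,.735]); v=np.array([-.735,.678]); t=np.array([.6287,.312])
I,D=snap("scene");P=cloud("scene",D);hsv=cv2.cvtColor(I,cv2.COLOR_RGB2HSV).astype(int); H,S,V=[hsv[...,i] for i in range(3)]
d=P[...,:2]-t; a=d@u; b=d@v
near=(D>0)&(abs(a)<.13)&(abs(b)<.09)&(abs(P[...,2]-.15)<.02)
o=near&(H>5)&(H<20)&(S>150); 
for s in(-1,1):
    q=o&(b*s>.02); print("prong",q.sum(),"tip a",a[q].min(),"b",b[q].min(),b[q].max(),"z",P[q][:,2].mean())
q=near&(S<60)&(V>130)&(abs(b)<.03); print("slide a",a[q].min(),a[q].max(),"b",b[q].min(),b[q].max(),"z",np.median(P[q][:,2]),q.sum())
f=q&(V>215)&(a>-.03); print("front a",a[f].min(),a[f].max(),b[f].min(),b[f].max(),np.median(P[f],0),f.sum())
for k in("slide_label","reader_aim"):
    for r in ctrl.tip_of(k,"scene")[:1]: print(k,r["conf"],w("scene",*r["position"],z=.15))
E
```

```text
t: 18.6
tcp_pos: [0.6045, 0.2847, 0.1586]
eef_rot: [-0.0, 0.915, 0.403, -0.0]
wrist_force: [0.7, -0.3, -0.9]
grip_width: 0.0378
gripper_force: 62.2
t: 18.9
tcp_pos: [0.6034, 0.2829, 0.1602]
eef_rot: [0.0, 0.916, 0.402, -0.0]
wrist_force: [0.1, 0.4, -0.3]
grip_width: 0.0381
gripper_force: 62.2
tcp [0.6034 0.2829 0.1602] dp [ 0.5259 -1.0242  2.2373] mm turn z 0.09122122314479952 q [ 0.3433  0.601   0.2065  1.1767 -0.      2.6576]
prong 49 tip a -0.002423943530191252 b -0.0461415962090179 -0.037446440661551735 z 0.15331311710625284
prong 39 tip a -0.0007367305024195114 b 0.038828167478840075 0.046820027134435886 z 0.15411511215247828
slide a -0.0918539045167557 0.11670167608903043 b -0.021408229961130742 0.028769916703003676 z 0.1530696761974939 418
front a -0.02054184758154865 0.017992896924882516 -0.021408229961130742 0.01963265412742872 [0.6276 0.3104 0.1534] 191
slide_label 0.95 [0.6449 0.3004 0.15  ]
reader_aim 0.97 [0.6361 0.314  0.15  ]
```

```bash
python3 -c "
from rig import ctrl
print(ctrl.job_done())"
```

```text
the job is handed in; nothing more can be done
None
```

I handed the job in at about 19 s; it returned no pass or fail. The mallet drove the pin to its stop and was set back on the table. The gripper holds the slide level and label up, frosted end towards the reader, with the frosted patch measured within about 4 mm of midway between the prong tips. I did not re-measure the loose bearing, pliers and tape at the end.

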